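# Refit the drive cover of the film viewer

## Task

Put the drive cover back on the green film viewer: take the blue plate by its black handle, set it on the deck and work it gently about until its two holes drop over the two brass studs and it lies flush, then push the red-knobbed bolt fully home over its edge and let go. The studs sit on an adjustable strip, so find them by feel; never press or shove the cover hard, and leave the other things on the table where they are.

Things in the scene. Friction and masses are not known exactly. Their poses are not given: they have to be found in the camera images.
- viewer: sage-green table-top film viewer, fixed to the table. Low deck block 170 mm (x) by 220 mm (y from -125 to +95), its flat top 40 mm above the table; at y +95 to +210 a screen housing 125 mm high. Origin on the table under the middle of the deck's seat; z up; the bolt is on its -y side.
- deck_mid (a point): middle of the cover's seat, on the deck's flat top; axes as the viewer's. Two brass studs (8 mm thick, bevelled tips) rise 6 mm from the deck at y -35 and +35 mm from here, on one strip clamped firmly anywhere from -18 to +18 mm along x (both at the same x); where is not reported. The seat is otherwise flat.
- cover: drive cover: blue-painted metal plate 100 x 100 x 6 mm, 0.2 to 0.35 kg, black handle on top, at first flat on the table. Through slots at x 0, y -35 and +35 mm, 10 mm (x) by 13 mm (y), fit over the studs; a half turn makes no difference. Origin at the centre of its underside, z up. Seated, the underside lies on the deck; else it stands on the stud tips 6 mm higher. Feel with 3 to 8 N.
- cover_grip (a point): grip point on the cover's upright black handle, 28 mm above the plate's underside, over its centre; axes as the cover's. The handle is 14 mm thick (x), 44 mm long (y) and stands from 6 to 42 mm above the underside: pinch it across x.
- bolt_knob (a point): grip point on the bolt's upright red knob (16 mm in diameter), 38 mm above the deck, 14 mm below the knob's top; axes as the viewer's. Below it are the flat tongue (20 mm wide, top 13 mm above the deck) and two guides (x 13 to 20 mm to either side, 14 mm high). Knob at x 0, y -90 mm of deck_mid when open, -65 mm when home.
- bolt (a joint): travel of the bolt along the viewer's +y, 0 open to 0.025 m home; it slides stiffly (about 1.5 to 2 N) and stays where it is left. At home its tongue lies over the plate's edge, 2 mm clear of a seated plate; a plate that is not seated blocks it.
- reel: grey film reel lying flat, 120 mm across and 14 mm thick; origin at the centre of its underside (leave alone)
- can: round flat steel film can, 136 mm across and 25 mm high; origin at the centre of its underside (leave alone)
- splicer: small grey and blue tape splicer, 100 x 55 x 24 mm; origin at the centre of its underside (leave alone)
- badge_a: white button badge with a blue ring, 56 mm across, 6 mm thick; origin at the centre of its underside (leave alone)
- badge_b: white button badge with a red ring, 56 mm across, 6 mm thick; origin at the centre of its underside (leave alone)
- mug: white mug, 76 mm across, 90 mm high, with a handle; origin at the centre of its underside (leave alone)
- screwdriver: yellow-handled screwdriver, 200 mm long, lying flat; origin on the table under its middle (leave alone)

How it is judged (in metres and radians):
On the way:
1. the cover lies flush on the deck with both studs in its holes while the bolt is still open (z of cover in the frame of deck_mid between -0.003 and 0.002 m and x of cover in the frame of deck_mid between -0.024 and 0.024 m and y of cover in the frame of deck_mid between -0.008 and 0.008 m and angle between cover's own z axis and vertical below 0.035 rad and value of joint bolt below 0.01 m), for 0.2 s.
At the end, for the whole second after the job is handed in: the cover lies flush on the deck over both studs (underside within 2 mm of the deck, tilt under 2 degrees, within 24 mm of the seat's middle along x and 8 mm along y), at rest, and the bolt is home over its edge (at least 21.5 of its 25 mm) (z of cover in the frame of deck_mid between -0.003 and 0.002 m and x of cover in the frame of deck_mid between -0.024 and 0.024 m and y of cover in the frame of deck_mid between -0.008 and 0.008 m and angle between cover's own z axis and vertical below 0.035 rad and value of joint bolt above 0.0215 m and linear speed of cover below 0.02 m/s); the robot touches nothing.
It fails at once if the cover is pressed or shoved against the viewer with more than 40 N (contact force between cover and viewer above 40 N).
It fails at once if a bystander on the table is moved by more than 20 mm (distance of any of reel, can, splicer, badge_a, badge_b, mug, screwdriver from where it was at the start of the episode above 0.02 m).
It also fails if it takes over 72 s, if anything falls off the work surface, if the arm or the gripper's body presses on something with over 40 N, if the wrist force passes 120 N, or if a joint passes its speed limit or range.

## Robot

A 6-joint arm with a two-finger parallel gripper is mounted at the origin on the work surface. World frame = base frame: x ahead of the robot, y to its left, z up, the work surface at z = 0. Lengths are in m, angles in degrees, forces in N, time in s.
With the tool pointing down it reaches from about 0.25 to 0.725 m from the base axis. Payload 9.7 kg.
Tool frame: the origin (TCP) lies on the centre line of the jaws, within the pads' length; the fingertips stand 22 mm ahead of it and the grasp point (between the pads) lies 3 mm ahead of it; z points along the fingers, y is the line along which they close (so a half turn about z gives the same grasp; the last joint's range is limited). The gripper opens to 85 mm and grips with 20 to 120 N. Pads are 22 mm wide; open, the fingers measure 114 mm over their backs; the gripper's body (76 mm by 85 mm) begins 54 mm behind the grasp point. The pads swing forward as they close: fully open they stand 13 mm farther back than shut.
Start: joints at [69.385, 4.979, 10.078, 95.1, 0, 90], TCP at [0.194, 0.515, 0.253] pointing down, gripper open.
Joint ranges: [-179.16, 179.16], [-48.56, 103.87], [-65.8, 70.77], [-126.05, 130.52], [-82.76, 87.17], [-180, 180]. Speed limits (degrees/s): [127.2, 127.2, 147.25, 180, 180, 180].

## Interface

Orientations are given as [roll, pitch, yaw] about the fixed x, y, z axes, in that order (R = Rz(yaw) Ry(pitch) Rx(roll)).
In Python, from station import bot, imaging, close_job gives the robot as it stands.
- The arm moves only by the shell command python3 -m creep 'ROWS'. ROWS is JSON, a list of rows, each a list of 7 numbers: the turn, a rotation vector about the tool's x, y, z in rad, then the shift along the tool's x, y, z in units of 30 mm (1.0 is 30 mm), then the finger opening in mm, from 0 to 85.4. In form: [[wx, wy, wz, x, y, z, claw], ...]. A call has 1 to 5 rows; each row shifts and turns the commanded pose from where the row before left it, along the tool's axes as they then stand; what a row does not reach is not made up. A row lasts 1/12 s, in which the tool goes at most 41.7 mm and 7.16 degrees, less where a joint would pass 70% of its speed; a pose out of reach is approached as far as the arm can. A call is refused whole if a number of a shift passes 1 or a number of a turn 0.125, either way. A call with a gripper value outside its range is refused whole. The fingers move at their own pace and stop on an object; the grip force is fixed at half the most. Time passes only in rows, so rows that do not move let the fingers close. It gives the time, the measured TCP pose, the force, the opening and the grip force at its end, in the units of the state.
- bot.read_state(): the state, without advancing time (a new reading comes with each control period).
- imaging.capture(name): name is "scene" or "top"; returns (picture, depth): 400x640x3 uint8, red, green, blue; 400x640 float32, m along the optical axis (not along the pixel's ray), 0 where there is no reading.
- imaging.camera_info(name): a dict with "intrinsics" (3x3 intrinsics, pixels), "extrinsics" (4x4, takes a point from world to camera coordinates). Camera axes: x right, y down, z forward; pixel columns grow to the right and rows downward; lengths in m; the calibration is good to about 2 mm. A picture is of the moment at which its call begins. camera_info takes no time and is no camera call.
- close_job(): hands the job in; it is judged then, once.
The state is a dict: "t": time; "q": joint angles; "dq": joint speeds; "effort": joint torques, N m; "position": TCP position; "eef_rot": TCP orientation; "contact_force": force on the tool from outside, world axes, zero at the start; "torque": the same for the moment, N m; "width": finger opening in m; "gripper_force": force on a finger pad.
Only numpy, scipy, OpenCV 4.12 (cv2) and the standard library are available. Lean on these libraries where they do the work, as an engineer would, in place of code of your own. Each camera call takes 0.05 s, during which the arm holds its last target. There are 200 camera calls.

## Working session

There is one attempt and no reset: what is moved stays moved. The work goes in short steps, Python scripts to look and compute and a shell command to move; the robot and the scene stay as the last step left them, time stands still between calls to the robot, and variables do not carry over. Pictures are saved under pics/ and viewed, at most 10 in all, crops included, and the job is handed in when it is done.

```bash
mkdir -p pics
python3 - <<'E'
from station import bot, imaging
import cv2, numpy as np
for n in("scene","top"):
    p,d=imaging.capture(n); i=imaging.camera_info(n)
    np.savez(f"pics/{n}0.npz",p=p,d=d,K=i["intrinsics"],E=i["extrinsics"])
    cv2.imwrite(f"pics/{n}0.png",p[:,:,::-1]); print(np.round(i["intrinsics"],1).tolist(),np.round(i["extrinsics"],3).tolist())
s=bot.read_state(); print(s)
E
```

```text
[[436.5, 0.0, 323.0], [0.0, 436.5, 204.3], [0.0, 0.0, 1.0]] [[-0.677, 0.736, 0.016, 0.369], [0.596, 0.56, -0.576, -0.27], [-0.432, -0.38, -0.818, 1.508], [0.0, 0.0, 0.0, 1.0]]
[[372.9, 0.0, 320.5], [0.0, 372.9, 197.6], [0.0, 0.0, 1.0]] [[-0.014, -1.0, -0.012, 0.007], [-0.997, 0.015, -0.076, 0.556], [0.076, 0.011, -0.997, 1.062], [0.0, 0.0, 0.0, 1.0]]
{'t': 0.1, 'q': array([6.93845836e+01, 5.00598845e+00, 1.00396576e+01, 9.51000785e+01,
       1.21884518e-04, 9.00004066e+01]), 'dq': array([ 0.05846933, -0.11561922,  0.10312001, -0.08574138,  0.01163879,
        0.00541199]), 'effort': array([-2.81603485e-05, -5.21560335e+01,  4.65654588e+01,  1.59905967e-02,
        2.77929036e-05,  5.73743975e-06]), 'position': array([0.19358664, 0.51461002, 0.25267871]), 'eef_rot': array([-1.79933591e+02, -1.21413110e-04,  1.59384177e+02]), 'contact_force': array([-0.85184866, -0.26460364, -0.27846186]), 'torque': array([-0.00712031,  0.03435921, -0.00674992]), 'gripper_force': 0.0, 'width': 0.08578737162184707}
```

View pics/top0.png

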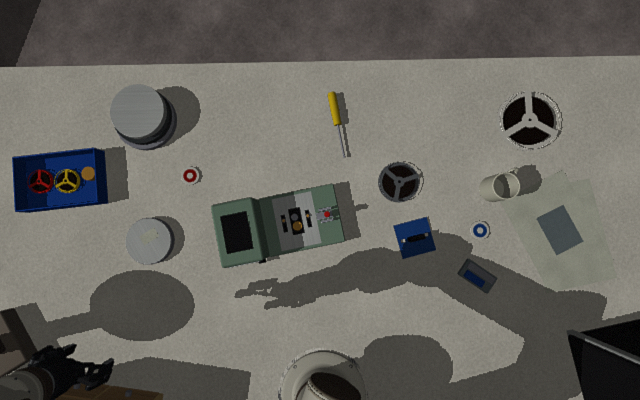

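View pics/scene0.png

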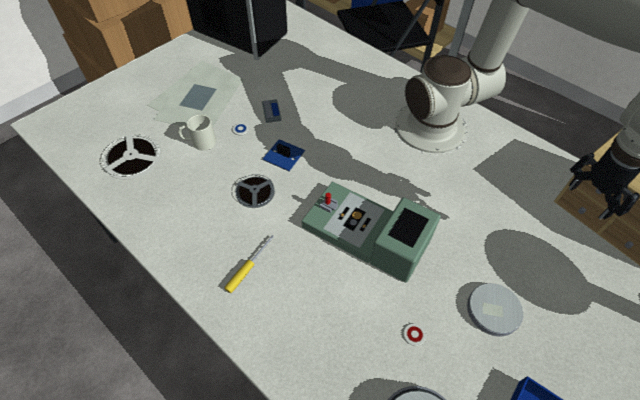

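The top view shows the viewer (213–357, 185–267), with the screen housing on the left and the red knob at (328,214). The blue cover is at (414,237) and the splicer at (477,275). The reel is at (401,181), close to the cover, and badge_a is at (480,230).

```bash
cat > h.py <<'E'
import numpy as np, cv2
from station import bot, imaging
def load(n):
    z=np.load(f"pics/{n}0.npz"); return z["p"],z["d"],z["K"],z["E"]
def cloud(d,K,E):
    v,u=np.mgrid[:d.shape[0],:d.shape[1]]
    c=np.stack([(u-K[0,2])/K[0,0]*d,(v-K[1,2])/K[1,1]*d,d],-1)
    return (c-E[:3,3])@E[:3,:3]
def ray(uv,z,K,E):
    uv=np.atleast_2d(uv).astype(float); r=np.c_[(uv-K[[0,1],[2,2]])/K[[0,1],[0,1]],np.ones(len(uv))]@E[:3,:3]
    o=-E[:3,:3].T@E[:3,3]; return o+r*((z-o[2])/r[:,2:])
E
python3 - <<'E'
from h import *
for n,(bx) in {"top":((390,440),(210,262)),"scene":((255,310),(130,175))}.items():
    p,d,K,E=load(n); W=cloud(d,K,E); hsv=cv2.cvtColor(p,cv2.COLOR_RGB2HSV)
    m=((hsv[...,0]>100)&(hsv[...,0]<130)&(hsv[...,1]>110)&(hsv[...,2]>40)).astype(np.uint8)
    k=np.zeros_like(m);k[bx[1][0]:bx[1][1],bx[0][0]:bx[0][1]]=1; m*=k
    m=cv2.morphologyEx(m,cv2.MORPH_CLOSE,np.ones((9,9)))
    c=max(cv2.findContours(m,0,2)[0],key=cv2.contourArea)[:,0]
    P=ray(c,0.006,K,E)[:,:2]; print(n,"cover",cv2.minAreaRect((P*1000).astype(np.float32)))
    hp=W[(k>0)&(W[...,2]>.03)&(W[...,2]<.05)]; 
    if len(hp)>5: print(" handle",len(hp),hp.mean(0),cv2.minAreaRect((hp[:,:2]*1000).astype(np.float32)))
    # viewer
    reg=(W[...,0]>.2)&(W[...,0]<.7)&(W[...,1]>-.15)&(W[...,1]<.4)
    for lo,hi in((.034,.046),(.115,.135)):
        mm=(reg&(W[...,2]>lo)&(W[...,2]<hi)).astype(np.uint8)
        nl,l,st,_=cv2.connectedComponentsWithStats(mm)
        for j in np.argsort(-st[1:,4])[:2]+1:
            if st[j,4]<100: continue
            q=W[l==j]; print(" h",lo,st[j],cv2.minAreaRect((q[:,:2]*1000).astype(np.float32)),np.median(q[:,2]))
    r=((hsv[...,0]<8)|(hsv[...,0]>172))&(hsv[...,1]>140)&reg&(W[...,2]>.05)
    print(" red",r.sum(),W[r].mean(0),np.argwhere(r).mean(0)[::-1])
    y,x=(165,190) if n=="top" else (170,290)
    cv2.imwrite(f"pics/{n}_crop.png",cv2.resize(p[y:y+110,x:x+160,::-1],None,fx=5,fy=5,interpolation=2))
E
```

```text
top cover ((436.6353454589844, -272.2923583984375), (97.66915130615234, 99.57074737548828), 14.330476760864258)
 handle 84 [ 0.43767356 -0.27172722  0.0409396 ] ((437.2623291015625, -272.443359375), (14.241312026977539, 44.173431396484375), 14.052345275878906)
 h 0.034 [ 258  184   87   73 4408] ((493.0289611816406, 55.91985321044922), (169.67898559570312, 221.65121459960938), 10.861672401428223) 0.03984869751981375
 h 0.115 [ 211  197   53   71 2805] ((461.74249267578125, 219.31021118164062), (170.06826782226562, 115.84611511230469), 10.800612449645996) 0.12547416760777788
 red 31 [ 0.50240426 -0.0167671   0.22158598] [325.74193548 216.90322581]
scene cover ((441.5285949707031, -270.49859619140625), (99.89132690429688, 100.08716583251953), 14.037788391113281)
 handle 76 [ 0.44370738 -0.26998363  0.03880908] ((442.95263671875, -271.6649169921875), (17.740787506103516, 44.65297317504883), 15.955692291259766)
 h 0.034 [ 301  182   92   76 3419] ((498.0149841308594, 54.47986602783203), (171.8794403076172, 218.22000122070312), 11.127604484558105) 0.03919285252045059
 h 0.115 [ 374  198   66   66 2493] ((466.77197265625, 219.5946807861328), (172.42477416992188, 114.97354888916016), 11.05520248413086) 0.12461769069228003
 red 51 [ 0.51119898 -0.00373866  0.08035996] [331.11764706 199.39215686]
```

View pics/top_crop.png

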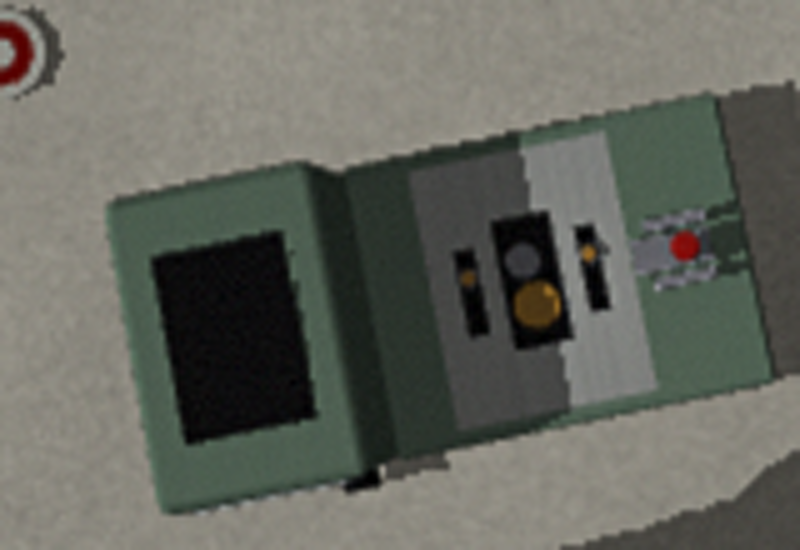

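The top crop shows the brass studs directly: one at crop (467,278), which is about pixel (283.4,220.6), and one at (588,254), about pixel (307.6,215.8). They sit in dark slots offset towards +x of the slot middle. I'll turn the tool to match the cover and compute the studs' positions at the same time.

```bash
T='[0,0,0.12,0,0,0,85]'; python3 -m creep '[[0,0,0.12,0,0,0,85],[0,0,0.12,0,0,0,85],[0,0,0.12,0,0,0,85],[0,0,0.12,0,0,0,85],[0,0,0.12,0,0,0,85]]' && python3 -m creep '[[0,0,0.12,0,0,0,85],[0,0,0.12,0,0,0,85],[0,0,0.12,0,0,0,85],[0,0,0,0,0,0,85]]'
python3 - <<'E'
from h import *
a=np.radians(10.95); R=np.array([[np.cos(a),-np.sin(a)],[np.sin(a),np.cos(a)]])
for n in("top","scene"):
    p,d,K,E=load(n); W=cloud(d,K,E); hsv=cv2.cvtColor(p,cv2.COLOR_RGB2HSV)
    m0=np.array([.4904,.0703]) if n=="top" else np.array([.4954,.0693])
    L=(W[...,:2]-m0)@R
    b=(hsv[...,0]>8)&(hsv[...,0]<28)&(hsv[...,1]>120)&(hsv[...,2]>50)&(abs(L[...,0])<.035)&(abs(abs(L[...,1])-.035)<.012)
    nl,l,st,c=cv2.connectedComponentsWithStats(b.astype(np.uint8))
    for j in range(1,nl):
        q=ray(c[j],.046,K,E)[0,:2]; print(n,c[j].round(1),st[j,4],q.round(4),((q-m0)@R).round(4))
E
```

```text
t: 0.52
position: [0.1936, 0.5147, 0.2528]
eef_rot: [-180.0, 0.0, 124.7]
contact_force: [-0.9, -0.5, -0.6]
width: 0.085
gripper_force: 0.0
t: 0.85
position: [0.1936, 0.5147, 0.2529]
eef_rot: [-180.0, 0.0, 104.1]
contact_force: [-0.6, 0.7, 0.4]
width: 0.0849
gripper_force: 0.0
top [307.4 215.3] 7 [0.5046 0.0366] [ 0.0076 -0.0358]
top [283.2 220.2] 6 [0.4918 0.1054] [0.0081 0.0342]
scene [342. 214.] 7 [0.5085 0.0379] [ 0.0069 -0.0333]
scene [363.8 225.4] 5 [0.4957 0.1074] [0.0075 0.0373]
```

```bash
R='' ; for i in 1; do :; done
python3 -m creep '[[0,0,0,-1,0.1,0,85],[0,0,0,-1,0.1,0,85],[0,0,0,-1,0.1,0,85],[0,0,0,-1,0.1,0,85],[0,0,0,-1,0.1,0,85]]' >/dev/null
python3 -m creep '[[0,0,0,-1,0.1,0,85],[0,0,0,-1,0.1,0,85],[0,0,0,-1,0.1,0,85],[0,0,0,-1,0.1,0,85],[0,0,0,-1,0.1,0,85]]' >/dev/null
python3 -m creep '[[0,0,0,-1,0.1,0,85],[0,0,0,-1,0.1,0,85],[0,0,0,-1,0.1,0,85],[0,0,0,-1,0.1,0,85],[0,0,0,-1,0.1,0,85]]'
python3 -m creep '[[0,0,0,-1,0,0,85],[0,0,0,-1,0,0,85],[0,0,0,-1,0,0,85],[0,0,0,-1,0,0,85],[0,0,0,-1,0,0,85]]' >/dev/null
python3 -m creep '[[0,0,0,-1,0,0,85],[0,0,0,-1,0,0,85],[0,0,0,-1,0,0,85],[0,0,0,-1,0,0,85],[0,0,0,0,0,0,85]]'
```

```text
t: 2.1
position: [0.3491, 0.0886, 0.2533]
eef_rot: [180.0, -0.0, 104.7]
contact_force: [0.5, -0.6, 0.7]
width: 0.0852
gripper_force: 0.0
t: 2.93
position: [0.4167, -0.1752, 0.2523]
eef_rot: [-179.9, 0.0, 104.5]
contact_force: [0.3, 0.5, 0.1]
width: 0.0852
gripper_force: 0.0
```

```bash
python3 -m creep '[[0,0,0,-0.9,0,0.9,60],[0,0,0,-0.9,0,0.9,60],[0,0,0,-0.8,-0.07,0.9,60],[0,0,0,-0.69,0,0.9,60],[0,0,0,0,0,0.9,60]]' 
python3 -m creep '[[0,0,0,0,0,0.7,60],[0,0,0,0,0,0.5,60],[0,0,0,0,0,0,60]]'
python3 - <<'E'
from h import *
p,d=imaging.capture("scene"); cv2.imwrite("pics/s1.png",cv2.resize(p[80:220,220:420,::-1],None,fx=4,fy=4))
E
```

```text
t: 3.35
position: [0.4388, -0.27, 0.1165]
eef_rot: [-180.0, 0.0, 104.5]
contact_force: [0.5, -0.1, -0.8]
width: 0.0597
gripper_force: 0.0
t: 3.6
position: [0.4368, -0.2664, 0.0786]
eef_rot: [-179.8, -0.2, 104.6]
contact_force: [-1.4, -0.1, -0.2]
width: 0.0599
gripper_force: 0.0
```

View pics/s1.png

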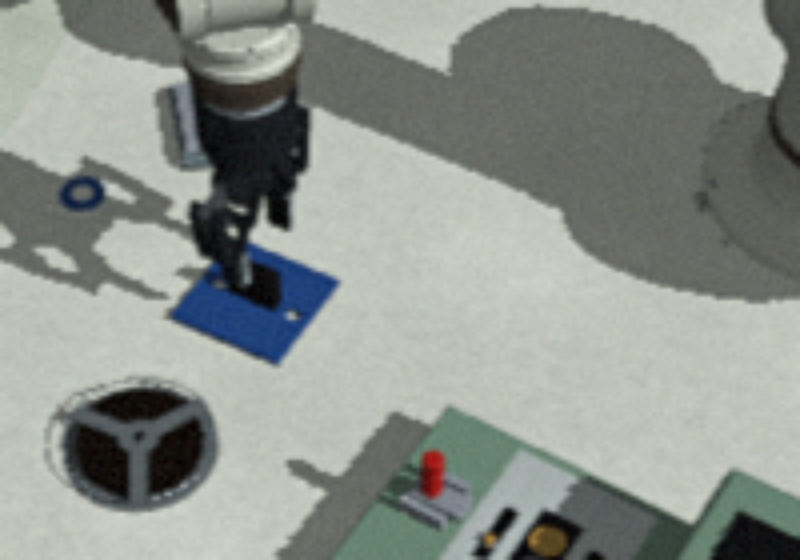

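The fingers straddle the black handle at about (245,285). I'll read the pose again once the arm has settled.

```bash
python3 -m creep '[[0,0,0,0,0,0,60],[0,0,0,0,0,0,60],[0,0,0,0,0,0,60]]'
```

```text
t: 3.9
position: [0.4392, -0.2679, 0.0838]
eef_rot: [179.9, 0.1, 104.4]
contact_force: [0.1, 0.0, 0.1]
width: 0.0602
gripper_force: 0.0
```

```bash
python3 -m creep '[[0,0,0,-0.11,0,0.4,60],[0,0,0,0,0,0.5,60],[0,0,0,0,0,0.5,60],[0,0,0,0,0,0.29,60],[0,0,0,0,0,0,60]]'
python3 -m creep '[[0,0,0,0,0,0,60],[0,0,0,0,0,0,60],[0,0,0,0,0,0,60]]'
```

```text
t: 4.32
position: [0.4384, -0.2703, 0.0293]
eef_rot: [-179.9, -0.1, 104.4]
contact_force: [0.0, 0.2, -0.5]
width: 0.06
gripper_force: 0.0
t: 4.57
position: [0.4399, -0.2711, 0.0325]
eef_rot: [179.9, 0.1, 104.4]
contact_force: [0.1, 0.0, 0.1]
width: 0.0601
gripper_force: 0.0
```

```bash
python3 -m creep '[[0,0,0,0,0,0,0],[0,0,0,0,0,0,0],[0,0,0,0,0,0,0],[0,0,0,0,0,0,0],[0,0,0,0,0,0,0]]'
python3 -m creep '[[0,0,0,0,0,0,0],[0,0,0,0,0,0,0],[0,0,0,0,0,0,0],[0,0,0,0,0,0,0]]'
python3 -m creep '[[0,0,0,0,0,-0.3,0],[0,0,0,0,0,-0.6,0],[0,0,0,0,0,-0.8,0],[0,0,0,0,0,-0.8,0],[0,0,0,0,0,-0.8,0]]'
python3 -m creep '[[0,0,0,0,0,-0.5,0],[0,0,0,0,0,-0.3,0],[0,0,0,0,0,0,0],[0,0,0,0,0,0,0],[0,0,0,0,0,0,0]]'
```

```text
t: 4.98
position: [0.4395, -0.2709, 0.032]
eef_rot: [180.0, 0.0, 104.4]
contact_force: [-0.5, 0.4, 1.9]
width: 0.0135
gripper_force: 59.4
t: 5.32
position: [0.4395, -0.2709, 0.032]
eef_rot: [180.0, 0.0, 104.4]
contact_force: [-1.2, -0.4, 5.5]
width: 0.0134
gripper_force: 59.5
t: 5.73
position: [0.4389, -0.2705, 0.1314]
eef_rot: [-180.0, -0.1, 104.4]
contact_force: [0.5, -0.3, -2.4]
width: 0.0131
gripper_force: 58.5
t: 6.15
position: [0.4389, -0.2705, 0.1531]
eef_rot: [-179.9, -0.1, 104.4]
contact_force: [0.1, -0.2, -3.0]
width: 0.0128
gripper_force: 58.7
```

```bash
python3 -m creep '[[0,0,0.03,0,0,0,0],[0,0,0.03,0,0,0,0],[0,0,0,0.5,0.2,0,0],[0,0,0,0.8,0.3,0,0],[0,0,0,0.9,0.35,0,0]]' >/dev/null
python3 -m creep '[[0,0,0,0.9,0.35,0,0],[0,0,0,0.9,0.35,0,0],[0,0,0,0.9,0.35,0,0],[0,0,0,0.9,0.35,0,0],[0,0,0,0.9,0.35,0,0]]' >/dev/null
python3 -m creep '[[0,0,0,0.9,0.35,0,0],[0,0,0,0.9,0.35,0,0],[0,0,0,0.8,0.3,0,0],[0,0,0,0.6,0.2,0,0],[0,0,0,0.4,0.1,0,0]]'
python3 -m creep '[[0,0,0,0.1,0,0,0],[0,0,0,0,0,0,0],[0,0,0,0,0,0,0],[0,0,0,0,0,0,0],[0,0,0,0,0,0,0]]'
```

```text
t: 7.4
position: [0.4951, 0.0566, 0.1531]
eef_rot: [-179.9, -0.0, 101.0]
contact_force: [0.3, 0.1, -2.8]
width: 0.0137
gripper_force: 58.6
t: 7.82
position: [0.495, 0.0568, 0.1546]
eef_rot: [-180.0, 0.0, 100.9]
contact_force: [0.0, 0.1, -3.2]
width: 0.0133
gripper_force: 58.6
```

```bash
python3 -m creep '[[0,0,0,0.2,0.1,0.2,0],[0,0,0,0.2,0.1,0.4,0],[0,0,0,0.06,0.06,0.5,0],[0,0,0,0,0,0.5,0],[0,0,0,0,0,0.3,0]]' >/dev/null
python3 -m creep '[[0,0,0,0,0,0.1,0],[0,0,0,0,0,0,0],[0,0,0,0,0,0,0],[0,0,0,0,0,0,0]]'
cat > cov.py <<'E'
from h import *
import sys
z=bot.read_state()["position"][2]-.032+.006; print("plate top",z)
for n in("top","scene"):
    p,d=imaging.capture(n); i=imaging.camera_info(n); K,E=i["intrinsics"],i["extrinsics"]; W=cloud(d,K,E)
    hsv=cv2.cvtColor(p,cv2.COLOR_RGB2HSV)
    m=((hsv[...,0]>100)&(hsv[...,0]<130)&(hsv[...,1]>110)&(hsv[...,2]>30)&(np.hypot(W[...,0]-.5,W[...,1]-.072)<.11)&(W[...,2]>.03)).astype(np.uint8)
    m=cv2.morphologyEx(m,cv2.MORPH_CLOSE,np.ones((9,9)))
    c=max(cv2.findContours(m,0,2)[0],key=cv2.contourArea)[:,0]
    c=cv2.convexHull(c)[:,0]
    print(n,cv2.minAreaRect((ray(c,z,K,E)[:,:2]*1000).astype(np.float32)))
    cv2.imwrite(f"pics/{n}_{sys.argv[1]}.png",p[:,:,::-1])
E
python3 cov.py a
python3 -c "
import cv2,numpy as np
a=cv2.imread('pics/top_a.png')[150:290,200:380];b=cv2.imread('pics/scene_a.png')[130:270,270:450]
cv2.imwrite('pics/a.png',cv2.resize(np.hstack([a,b]),(800,311)))"
```

```text
t: 8.57
position: [0.5005, 0.0728, 0.0954]
eef_rot: [179.9, 0.0, 100.9]
contact_force: [-0.6, 0.1, -3.4]
width: 0.0129
gripper_force: 58.6
plate top 0.0693998676964212
top ((489.001708984375, 28.631179809570312), (61.6614875793457, 19.449867248535156), 11.818097114562988)
scene ((504.4803466796875, 72.18186950683594), (101.40800476074219, 99.64677429199219), 10.831908226013184)
```

View pics/a.png

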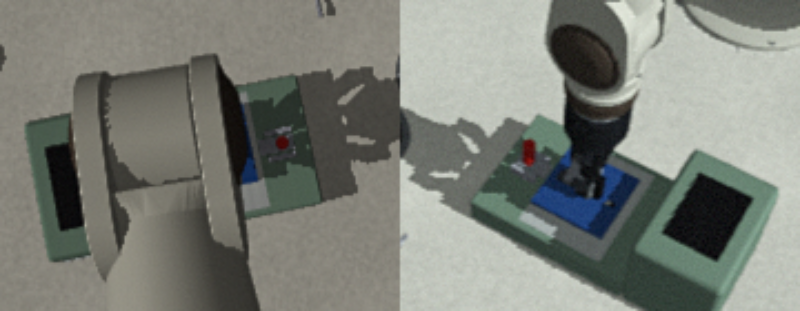

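The scene view shows the cover level over its seat, aligned with the deck edges. Its measured centre (0.5045, 0.0722) is within about 2 mm of the stud midpoint (0.5021, 0.0727) in that camera. Now a gentle descent.

```bash
python3 -m creep '[[0,0,0,0,-0.03,0.1,0],[0,0,0,0,0,0.1,0],[0,0,0,0,0,0.1,0],[0,0,0,0,0,0.1,0],[0,0,0,0,0,0.08,0]]' >/dev/null
python3 -m creep '[[0,0,0,0,0,0,0],[0,0,0,0,0,0,0],[0,0,0,0,0,0,0]]'
python3 -m creep '[[0,0,0,0,0,0.04,0],[0,0,0,0,0,0.04,0],[0,0,0,0,0,0,0],[0,0,0,0,0,0,0]]'
```

```text
t: 9.33
position: [0.4992, 0.0726, 0.0802]
eef_rot: [180.0, -0.0, 100.9]
contact_force: [-0.5, 0.5, -1.6]
width: 0.0132
gripper_force: 58.6
t: 9.67
position: [0.4991, 0.0726, 0.0777]
eef_rot: [-180.0, 0.0, 100.9]
contact_force: [-0.5, -0.1, -2.8]
width: 0.0131
gripper_force: 58.6
```

```bash
python3 -m creep '[[0,0,0,0,0,0.04,0],[0,0,0,0,0,0,0],[0,0,0,0,0,0,0]]'
python3 -m creep '[[0,0,0,0,0,0.04,0],[0,0,0,0,0,0,0],[0,0,0,0,0,0,0]]'
```

```text
t: 9.92
position: [0.4991, 0.0726, 0.0765]
eef_rot: [-180.0, 0.0, 100.9]
contact_force: [-0.6, -0.9, -2.9]
width: 0.0137
gripper_force: 58.6
t: 10.17
position: [0.4991, 0.0726, 0.0753]
eef_rot: [-180.0, 0.0, 100.9]
contact_force: [-0.1, -0.4, -3.0]
width: 0.0134
gripper_force: 58.6
```

```bash
python3 -m creep '[[0,0,0,0,0,0.04,0],[0,0,0,0,0,0,0],[0,0,0,0,0,0,0]]'
python3 -m creep '[[0,0,0,0,0,0.04,0],[0,0,0,0,0,0,0],[0,0,0,0,0,0,0]]'
```

```text
t: 10.42
position: [0.4991, 0.0725, 0.0741]
eef_rot: [-180.0, 0.0, 100.9]
contact_force: [1.2, 0.3, -2.2]
width: 0.0129
gripper_force: 58.6
t: 10.67
position: [0.4991, 0.0726, 0.0729]
eef_rot: [-180.0, -0.0, 100.9]
contact_force: [-1.0, 0.1, -2.9]
width: 0.0135
gripper_force: 58.6
```

```bash
python3 -m creep '[[0,0,0,0,0,0.03,0],[0,0,0,0,0,0,0],[0,0,0,0,0,0,0]]'
python3 -m creep '[[0,0,0,0,0,0.02,0],[0,0,0,0,0,0,0],[0,0,0,0,0,0,0]]'
```

```text
t: 10.92
position: [0.4991, 0.0726, 0.0721]
eef_rot: [-180.0, 0.0, 100.9]
contact_force: [-0.0, -0.1, -2.7]
width: 0.0132
gripper_force: 58.8
t: 11.17
position: [0.4992, 0.0726, 0.072]
eef_rot: [180.0, 0.0, 100.9]
contact_force: [-3.9, -0.3, 4.5]
width: 0.0133
gripper_force: 59.4
```

Contact came at TCP z 0.072, which is exactly deck height, so both studs are in. I'll let go, rise and check.

```bash
python3 -m creep '[[0,0,0,0,0,0,40],[0,0,0,0,0,0,40],[0,0,0,0,0,0,40],[0,0,0,0,0,0,40],[0,0,0,0,0,0,40]]' 
python3 -m creep '[[0,0,0,0,0,-0.3,40],[0,0,0,0,0,-0.6,40],[0,0,0,0,0,-0.8,40],[0,0,0,0,0,-0.8,40],[0,0,0,0,0,-0.6,40]]' >/dev/null
python3 -m creep '[[0,0,0,0,0,-0.3,40],[0,0,0,0,0,0,40],[0,0,0,0,0,0,40],[0,0,0,0,0,0,40]]'
python3 - <<'E'
from h import *
p,d=imaging.capture("scene"); i=imaging.camera_info("scene"); K,E=i["intrinsics"],i["extrinsics"]; W=cloud(d,K,E)
hsv=cv2.cvtColor(p,cv2.COLOR_RGB2HSV)
m=(hsv[...,0]>100)&(hsv[...,0]<130)&(hsv[...,1]>110)&(hsv[...,2]>30)&(np.hypot(W[...,0]-.5,W[...,1]-.072)<.09)&(W[...,2]>.03)&(W[...,2]<.06)
q=W[m]; A=np.c_[q[:,:2]-[.5,.072],np.ones(len(q))]; print("plate top plane (slopes,z)",np.linalg.lstsq(A,q[:,2],rcond=None)[0],len(q))
c=cv2.convexHull(np.argwhere(m)[:,::-1].astype(np.float32))[:,0]
print(cv2.minAreaRect((ray(c,.046,K,E)[:,:2]*1000).astype(np.float32)))
r=((hsv[...,0]<8)|(hsv[...,0]>172))&(hsv[...,1]>140)&(abs(W[...,0]-.51)<.04)&(abs(W[...,1])<.05)
s=W[r]; print("knob",s.mean(0),s[:,2].max(),s[s[:,2]>.085].mean(0), ray(np.argwhere(r)[:,::-1].mean(0),.075,K,E))
cv2.imwrite("pics/s2.png",cv2.resize(p[140:260,280:440,::-1],None,fx=5,fy=5,interpolation=2))
E
```

```text
t: 11.58
position: [0.4992, 0.0726, 0.0714]
eef_rot: [-180.0, 0.0, 100.9]
contact_force: [-0.4, 0.1, 0.3]
width: 0.0398
gripper_force: 0.0
t: 12.33
position: [0.4987, 0.0725, 0.1722]
eef_rot: [-179.9, -0.0, 100.9]
contact_force: [0.7, -0.3, -0.6]
width: 0.0401
gripper_force: 0.0
plate top plane (slopes,z) [3.24427063e-03 3.73483988e-05 4.51953678e-02] 859
((503.43408203125, 72.51189422607422), (100.01488494873047, 99.80172729492188), 11.001164436340332)
knob [ 0.51135459 -0.01465583  0.07668457] 0.09325674707776642 [ 0.51207858 -0.01533343  0.09063711] [[ 0.51039397 -0.01549771  0.075     ]]
```

View pics/s2.png

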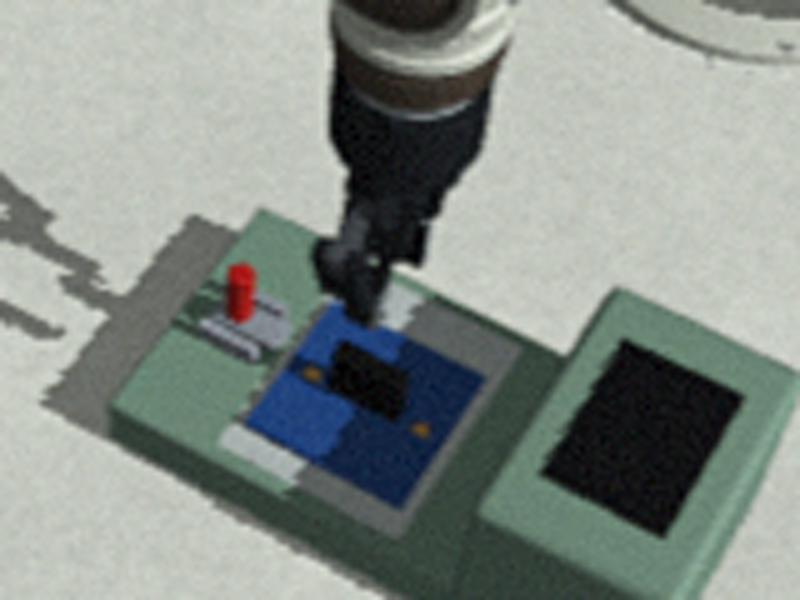

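The cover is flush: its top is at 0.0452 and level, and brass shows in both slots at crop (313,374) and (421,428). The knob, at crop (240,290), is still open. Next I'll go behind the knob with closed fingers.

```bash
python3 -m creep '[[0,0,0,-0.5,-0.1,0,0],[0,0,0,-0.8,-0.1,0,0],[0,0,0,-0.9,-0.03,0,0],[0,0,0,-0.9,0,0,0],[0,0,0,-0.7,0,0,0]]' >/dev/null
python3 -m creep '[[0,0,0,-0.36,0,0,0],[0,0,0,0,0,0,0],[0,0,0,0,0,0,0],[0,0,0,0,0,0,0]]'
python3 -m creep '[[0,0,0,0,0,0.4,0],[0,0,0,0,0,0.7,0],[0,0,0,0,0,0.7,0],[0,0,0,0,0,0.6,0],[0,0,0,0,0,0.4,0]]' >/dev/null
python3 -m creep '[[0,0,0,0,0,0.15,0],[0,0,0,0,0,0,0],[0,0,0,0,0,0,0],[0,0,0,0,0,0,0]]'
```

```text
t: 13.13
position: [0.5158, -0.0505, 0.173]
eef_rot: [-180.0, -0.0, 101.0]
contact_force: [0.3, 0.2, 0.1]
width: 0.0001
gripper_force: 0.0
t: 13.88
position: [0.5167, -0.0512, 0.0861]
eef_rot: [179.9, 0.0, 101.0]
contact_force: [0.6, -0.1, -0.0]
width: -0.0001
gripper_force: 0.0
```

```bash
python3 -m creep '[[0,0,0,0.2,-0.03,0,0],[0,0,0,0.2,0,0,0],[0,0,0,0.1,0,0,0],[0,0,0,0.1,0,0,0],[0,0,0,0,0,0,0]]'
python3 -m creep '[[0,0,0,0.1,0,0,0],[0,0,0,0.1,0,0,0],[0,0,0,0.1,0,0,0],[0,0,0,0,0,0,0]]'
python3 -m creep '[[0,0,0,0.1,0,0,0],[0,0,0,0.1,0,0,0],[0,0,0,0.1,0,0,0],[0,0,0,0,0,0,0]]'
```

```text
t: 14.3
position: [0.5118, -0.0331, 0.0853]
eef_rot: [180.0, 0.0, 101.0]
contact_force: [-0.1, -0.6, -0.1]
width: -0.0003
gripper_force: 0.0
t: 14.63
position: [0.51, -0.0245, 0.085]
eef_rot: [180.0, -0.0, 101.0]
contact_force: [-0.1, 1.1, -0.0]
width: -0.0001
gripper_force: 0.0
t: 14.97
position: [0.5082, -0.0156, 0.0849]
eef_rot: [-180.0, -0.0, 101.0]
contact_force: [0.1, -0.2, 0.1]
width: -0.0002
gripper_force: 0.0
```

Run:
```python
from h import *
a=[]
for n,(y,x) in {"scene":(140,280),"top":(165,250)}.items():
    p,d=imaging.capture(n); a.append(cv2.resize(p[y:y+90,x:x+120,::-1],(400,300),interpolation=2))
cv2.imwrite("pics/s3.png",np.hstack(a)); print(bot.read_state()["contact_force"])
```

```text
[ 0.18621996 -0.46778574  0.87268201]
```

View pics/s3.png

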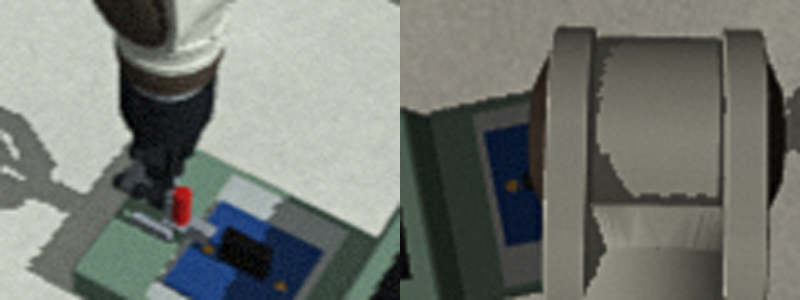

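In the left half the knob, at (182,205), is in front of the fingers and the tongue is starting over the plate's edge. I'll keep pushing until I feel the stop.

```bash
for i in 1; do python3 -m creep '[[0,0,0,0.07,0,0,0],[0,0,0,0,0,0,0]]'; python3 -m creep '[[0,0,0,0.07,0,0,0],[0,0,0,0,0,0,0]]';python3 -m creep '[[0,0,0,0.05,0,0,0],[0,0,0,0,0,0,0]]'; done | grep -E "pos|contact"
```

```text
position: [0.5078, -0.0139, 0.0848]
contact_force: [-0.6, -0.5, -0.6]
position: [0.5076, -0.0129, 0.0849]
contact_force: [1.4, -7.6, -0.0]
position: [0.5076, -0.0126, 0.085]
contact_force: [1.8, -15.0, -1.1]
```

The stop is felt at the expected home position. I'll back off, rise clear and check.

```bash
python3 -m creep '[[0,0,0,-0.2,0,0,0],[0,0,0,-0.4,0,0,0],[0,0,0,-0.6,0,-0.2,0],[0,0,0,-0.6,0,-0.5,0],[0,0,0,-0.6,0,-0.8,0]]' >/dev/null
python3 -m creep '[[0,0,0,-0.7,0,-0.8,0],[0,0,0,-0.8,0,-0.8,0],[0,0,0,-0.8,0,-0.8,0],[0,0,0,-0.8,0,-0.6,0],[0,0,0,-0.8,0,-0.4,0]]' >/dev/null
python3 -m creep '[[0,0,0,-0.8,0,0,0],[0,0,0,-0.8,0,0,0],[0,0,0,-0.5,0,0,0],[0,0,0,0,0,0,0],[0,0,0,0,0,0,0]]'
python3 - <<'E'
from h import *
a=[]
vx=np.array([.9818,.1899]);vy=np.array([-.1899,.9818])
for n,(y,x) in {"scene":(150,290),"top":(165,250)}.items():
    p,d=imaging.capture(n); i=imaging.camera_info(n); K,E=i["intrinsics"],i["extrinsics"]; W=cloud(d,K,E); hsv=cv2.cvtColor(p,cv2.COLOR_RGB2HSV)
    p0,d0,_,_=load(n)
    def knob(p,d):
        W=cloud(d,K,E);h=cv2.cvtColor(p,cv2.COLOR_RGB2HSV)
        r=((h[...,0]<8)|(h[...,0]>172))&(h[...,1]>140)&(abs(W[...,0]-.5)<.05)&(abs(W[...,1])<.06)&(W[...,2]<.11)
        return ray(np.argwhere(r)[:,::-1].mean(0),.078 if n=="scene" else .09,K,E)[0,:2]
    k0,k1=knob(p0,d0),knob(p,d); print(n,"knob travel y",(k1-k0)@vy,"x",(k1-k0)@vx)
    m=(hsv[...,0]>100)&(hsv[...,0]<130)&(hsv[...,1]>110)&(hsv[...,2]>30)&(np.hypot(W[...,0]-.5,W[...,1]-.072)<.09)&(W[...,2]>.03)&(W[...,2]<.06)
    print(" plate z",np.median(W[m][:,2]),W[m][:,2].std())
    a.append(cv2.resize(p[y:y+90,x:x+120,::-1],(400,300),interpolation=2))
cv2.imwrite("pics/s4.png",np.hstack(a))
E
```

```text
t: 16.82
position: [0.5549, -0.2588, 0.2314]
eef_rot: [-180.0, -0.1, 100.9]
contact_force: [-0.4, 0.6, -0.0]
width: 0.0003
gripper_force: 0.0
scene knob travel y 0.02332297312280618 x 0.0001206185438386248
 plate z 0.04493213806661612 0.0020657728884448247
top knob travel y 0.023485910976727094 x -2.1166458085403405e-05
 plate z 0.045727023000167004 0.001985980826291337
```

View pics/s4.png

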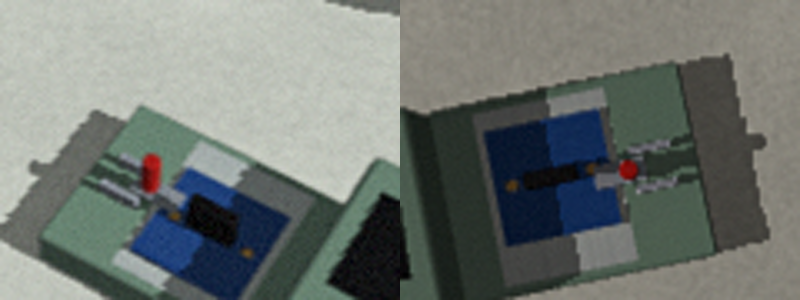

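The bolt is home: the knob at right (628,170) has its tongue over the plate's edge, it travelled about 24 mm and it met a hard stop. The cover is flush and the arm is clear.

```bash
python3 -c "
from station import close_job
print(close_job())"
```

```text
the job is handed in; nothing more can be done
None
```

The job is handed in at about 17 s on the robot's clock: the cover lies flush over both studs, the bolt was pushed to its hard stop (about 23.4 mm of its 25 mm travel by camera), and the arm is clear; no score was returned.

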